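# Show the cracked brake pad to the inspection camera

## Robot

A 7-joint arm with a two-finger parallel gripper is mounted at the origin on the work surface. World frame = base frame: x ahead of the robot, y to its left, z up, the work surface at z = 0. Lengths are in mm, angles in rad, forces in N, time in s.
With the tool pointing down it reaches from about 400 to 875 mm from the base axis. Payload 4.4 kg.
Tool frame: the origin (TCP) lies at the very end of the fingers, on their centre line; the grasp point (between the pads) lies 19 mm behind it; z points along the fingers, y is the direction in which the jaws open and shut (so a half turn about z gives the same grasp; the last joint's range is limited). The gripper opens to 85 mm and grips with 20 to 120 N. Pads are 22 mm wide; open, the fingers measure 114 mm over their backs; the gripper's body (76 mm by 85 mm) begins 54 mm behind the grasp point. The pads swing forward as they close: fully open they stand 13 mm farther back than shut.
Start: joints at [1.103, 0.628, 0.038, 1.517, -0.027, 0.996, -0.02], TCP at [254.227, -598.236, 231.313] pointing down, gripper open.
Joint ranges: [-3.06, 3.06], [-0.37, 2.12], [-1.25, 1.32], [0.18, 2.47], [-1.1, 4.24], [0.23, 1.98], [-2.94, 2.94]. Speed limits (rad/s): [2.57, 2.57, 3.14, 3.14, 3.14, 3.14, 3.14].

## Interface

Orientations are given as [roll, pitch, yaw] about the fixed x, y, z axes, in that order (R = Rz(yaw) Ry(pitch) Rx(roll)).
In Python, from cell import ctrl gives the robot as it stands.
- The arm moves only by the shell command python3 -m crank 'ROWS' [OPENING]. ROWS is JSON, a list that holds one entry, the list of rows, each a list of 6 numbers: the shift along the tool's x, y, z in units of 30 mm (1.0 is 30 mm), then the turn, a rotation vector about the tool's x, y, z in units of 6 degrees (1.0 is 6 degrees). In form: [[[tx, ty, tz, rx, ry, rz], ...]]. A call has 1 to 12 rows; each row shifts and turns the pose as measured when the row begins, along the tool's axes as they then stand; what a row does not reach is not made up. A row lasts 1/12 s, in which the tool goes at most 41.7 mm and 7.16 degrees, less where a joint would pass 70% of its speed; a pose out of reach is approached as far as the arm can. A call is refused whole if a number of a shift passes 1 or a number of a turn 1, either way. A call with a gripper value outside its range is refused whole. OPENING is the gripper command: -1 is fully open, 1 is shut, values between are in proportion, set as the call begins (- or left out, the last holds). The fingers move at their own pace and stop on an object; the grip force is fixed at half the most. Time passes only in rows, so rows that do not move let the fingers close. It gives the time, the measured TCP pose, the force and the opening at its end, in the units of the state.
- ctrl.read_state(): the state, without advancing time (a new reading comes with each control period).
- ctrl.get_image(name): name is "side" or "top" or "wrist"; returns a dict with "color" (420x560x3 uint8, red, green, blue), "depth" (420x560 float32, mm along the optical axis (not along the pixel's ray), 0 where there is no reading), "camera_matrix" (3x3 intrinsics, pixels), "R" (3x3) and "t" (3): a world point X has camera coordinates R X + t. Camera axes: x right, y down, z forward; pixel columns grow to the right and rows downward; lengths in mm; the calibration is good to about 2 mm. A picture is of the moment at which its call begins.
- ctrl.finish_job(): hands the job in, once; it reports no verdict.
Trained networks look in a picture, given as the dict that the camera call returned (one of the last four; its "shot" number tells which), for a name from the list of things; names that differ only in an ending like _2 or _b are one class to them, and where a whole thing is asked for, a point or a joint stands for the part that bears it (a point fixed in the world has none). Each returns a list of dicts, best first, with "conf" (0 to 1); they miss things now and then, are a little off and sometimes report something else, mostly with a low value. They report only what shows in the picture. A call takes as long as a camera call.
- ctrl.search_frame(query, picture): "extent" ([centre column, centre row, width, height] in pixels, round what is visible of it).
The state is a dict: "clock": time; "qpos": joint angles; "qd": joint speeds; "tau": joint torques, N m; "eef_pos": TCP position; "tool_rot": TCP orientation; "force": force on the tool from outside, world axes, zero at the start; "torque": the same for the moment, N m; "width": finger opening in mm.
Only numpy, scipy, OpenCV 4.12 (cv2) and the standard library are available. Lean on these libraries where they do the work, as an engineer would, in place of code of your own. Each camera call takes 0.05 s, during which the arm holds its last target. There are 200 camera calls.

## Task

The lining of the yellow-marked brake pad is cracked, so pinch that pad gently (less than 60 N of grip) and draw it straight up out of the carrier in the vice without wrenching it. Hold it up in front of the inspection camera, centred on the lens axis 150 mm from the lens, with the lining facing the lens squarely, its long edges level and its yellow-marked edge uppermost. Finish while still holding it steady there, and leave the other pad, the camera and everything else on the bench undisturbed.

Things in the scene. Friction and masses are not known exactly. Their poses are not given: they have to be found in the camera images.
- worn_pad_center (a point): Centre of the yellow-marked brake pad, the one to show: mid-length, mid-thickness, 22 mm below its top edge. x points out of the lining face (at the start towards the other pad), y along the long edge, z to the top edge. At the start the pad stands upright, lining 39 mm from the other pad's; on its back the nearest part (beam, vice jaw) ends 26 mm below this point.
- worn_pad: The same pad, about 0.3 kg, origin and axes as worn_pad_center. Black steel plate 104 long, 44 high, 6 mm thick, with an ear 10 mm long and 15 high at each end; brown cracked lining 92 x 36 x 7 mm; 13 mm thick in all. Yellow paint mark 40 mm long on the middle of the top edge and on the back. It stands in the carrier by its ears, in open-topped clips 16 mm deep, 4 mm of play either way in x.
- carrier: Blue vice fixed to the bench (base 190 x 135 mm) with a rusty brake-pad carrier clamped in it. Origin on the bench under the carrier's middle; x from the marked pad to the other, z up. Marked pad's centre at x -28, other's at x 26, both z 100 mm. End bridges, 63 mm and more to either side in y, reach 132 mm up; between them all but the pads is below 74 mm. Raised 30 mm, a pad is free.
- other_pad_center (a point): Centre of the second brake pad, to be left in the carrier: same plate, 11 mm thick lining with a groove across it (17 mm thick in all), no paint mark.
- other_pad: The second, unmarked pad as a body; origin at its centre.
- camera_stand: Inspection camera stand, fixed: grey base plate 150 x 130 x 16 mm, steel column 22 mm thick, 420 mm high. Origin on the bench straight below the focus point; the column's foot is 230 mm from there along +x; the camera looks towards -x. A black clamp on the column, at a height that differs from day to day, carries the camera head, whose lens is 100 mm in front of the column.
- lens (a point): Middle of the camera's front glass, inside a black light ring 64 mm across with 8 white lamps; the white camera body (42 mm thick, 109 mm long) lies behind. It looks along this frame's -x, 30 degrees below level; +x points back and up through the camera, y is level, z is up in its picture. A pad shown correctly has its axes parallel to these and the same way round.
- focus (a point): The point 150 mm straight in front of the lens on its axis, where the pad's centre belongs (213 to 273 mm above the bench); its axes are those of the lens.
- spray_can: White and red spray can, 53 mm thick, 196 mm tall, standing loose; origin under its middle. Leave alone.
- grease_tub: Grease tub with black lid, 64 mm thick, 75 mm tall, standing loose; origin under its middle. Leave alone.
- caliper: Cast-iron brake caliper lying loose on the bench, about 115 x 142 x 74 mm, 2.4 kg; origin under its middle. Leave alone.

How it is judged (in metres and radians):
On the way:
1. the marked pad is drawn up clear of the carrier, in the fingers alone (z of worn_pad_center in the frame of carrier above 0.135 m and contact force between worn_pad and the fingers above 2 N and contact force between worn_pad and carrier below 0.5 N), for 0.2 s.
At the end, for the whole second after the job is handed in: The fingers alone hold the marked pad still (under 30 mm/s), centre within 25 mm of the focus, lining towards the lens and square to it within 12 degrees, long edges level within 12 degrees, marked edge uppermost; other pad within 10 mm, can, tub and caliper within 15 mm of their starts (distance between worn_pad_center and focus below 0.025 m and angle between the x axis of worn_pad_center and the x axis of lens, either way round below 0.21 rad and angle between the y axis of worn_pad_center and the y axis of lens, either way round below 0.21 rad and x of lens in the frame of worn_pad_center above 0.1 m and angle between worn_pad_center's own z axis and vertical below 0.9 rad and height (world z) of worn_pad_center above 0.17 m and contact force between worn_pad and the fingers above 2 N and contact force between worn_pad and carrier below 0.2 N and contact force between worn_pad and camera_stand below 0.2 N and linear speed of worn_pad below 0.03 m/s and distance of other_pad_center from where it was at the start of the episode below 0.01 m and distance of each of spray_can, grease_tub, caliper from where it was at the start of the episode below 0.015 m); the arm keeps its last pose, push and grip.
It fails at once if the marked pad is squeezed with more than about 60 N of grip (contact forces of both fingers and their friction together over 145 N) (contact force between worn_pad and the fingers above 145 N).
It fails at once if the pad is wrenched against the carrier with more than 40 N (contact force between worn_pad and carrier above 40 N).
It fails at once if the camera or its stand is bumped (more than 3 N) (contact force between anything else and camera_stand above 3 N).
It fails at once if the other pad is shifted by more than 10 mm (distance of other_pad_center from where it was at the start of the episode above 0.01 m).
It fails at once if the spray can, the grease tub or the caliper is shifted by more than 15 mm (distance of any of spray_can, grease_tub, caliper from where it was at the start of the episode above 0.015 m).
It also fails if it takes over 42 s, if anything falls off the work surface, if the arm or the gripper's body presses on something with over 40 N, if the wrist force passes 120 N, or if a joint passes its speed limit or range.

## Working session

There is one attempt and no reset: what is moved stays moved. The work goes in short steps, Python scripts to look and compute and a shell command to move; the robot and the scene stay as the last step left them, time stands still between calls to the robot, and variables do not carry over. Pictures are saved under pics/ and viewed, about 8 in all and at most 12, crops included, and the job is handed in when it is done.

```bash
ls; mkdir -p pics
cat > h.py <<'E'
import numpy as np, cv2
from cell import ctrl
from scipy.spatial.transform import Rotation as Ro
def cloud(im):
    d=im["depth"];v,u=np.mgrid[0:d.shape[0],0:d.shape[1]]
    K=im["camera_matrix"];P=np.stack([(u-K[0,2])/K[0,0]*d,(v-K[1,2])/K[1,1]*d,d],-1)
    W=(P-im["t"])@im["R"]; W[d==0]=np.nan
    return W
def save(im,n): cv2.imwrite("pics/"+n,im["color"][:,:,::-1])
E
python3 - <<'E'
from h import *
s=ctrl.read_state();print(s)
ims=[]
for n in ["side","top"]:
    im=ctrl.get_image(n);ims.append(im["color"]);W=cloud(im)
    np.savez("/tmp/"+n,W=W,c=im["color"])
    print(n,"campos",-im["R"].T@im["t"])
    for q in ["worn_pad","other_pad","carrier","camera_stand","lens","spray_can","grease_tub","caliper"]:
        for r in ctrl.search_frame(q,im)[:2]:
            e=r["extent"];u,v=int(e[0]),int(e[1])
            print(q,round(r["conf"],2),np.round(e),np.round(W[min(v,419),min(u,559)]))
cv2.imwrite("pics/a_side.png",ims[0][:,:,::-1]);cv2.imwrite("pics/a_top.png",ims[1][:,:,::-1])
E
```

```text
pics
{'clock': 0.0, 'qpos': array([ 1.10322055,  0.62937988,  0.03844077,  1.51838127, -0.0270229 ,
        0.99627732, -0.01997695]), 'qd': array([ 0.00094562, -0.00147893,  0.00041097, -0.00141309, -0.00090139,
        0.0005577 ,  0.00056271]), 'tau': array([-8.98243161e-05, -5.63404262e+01,  1.22634597e+00, -1.93449068e+01,
        1.10638066e-02,  1.05835733e-02,  3.43436080e-07]), 'eef_pos': array([ 253.97166263, -597.64613402,  230.36293302]), 'tool_rot': array([-3.13966465e+00,  7.47716195e-06,  4.01787013e-01]), 'force': array([-0.96044659, -0.12714489,  0.53179602]), 'torque': array([-0.0041218 ,  0.00183204, -0.01564242]), 'width': 85.42597193230489}
side campos [ 472.81814611 -744.09819866 1099.16400501]
worn_pad 0.55 [238. 313.  24.  48.] [ 450. -160.  121.]
other_pad 0.8 [257. 307.  18.  43.] [ 496. -142.  116.]
carrier 0.62 [318. 142.  67. 145.] [749. 561.   5.]
carrier 0.61 [253. 322. 108.  93.] [ 483. -141.   49.]
camera_stand 0.66 [318. 142.  69. 147.] [749. 561.   5.]
camera_stand 0.35 [238. 313.  17.  43.] [ 452. -158.  123.]
lens 0.6 [320. 110.  60.  37.] [690. 299. 333.]
spray_can 0.62 [222. 150.  14.  56.] [424. 398. 124.]
grease_tub 0.92 [354. 279.  28.  35.] [741. -61.  78.]
grease_tub 0.57 [237. 314.  16.  44.] [ 450. -163.  124.]
caliper 0.62 [195. 236.  57.  49.] [345. 115.  73.]
top campos [ 502.74266692  118.08227273 1588.39836824]
worn_pad 0.52 [365. 250.  43.  14.] [ 453. -144.  115.]
other_pad 0.91 [362. 231.  40.  15.] [ 503. -135.  119.]
carrier 0.86 [369. 240.  69.  85.] [ 477. -163.   61.]
camera_stand 0.81 [202. 158.  65.  79.] [718. 324.  63.]
camera_stand 0.19 [190. 152.  41.  66.] [691. 313. 356.]
lens 0.76 [190. 152.  40.  63.] [692. 311. 350.]
spray_can 0.85 [163. 257.  31.  21.] [434. 408. 192.]
grease_tub 0.66 [325. 147.  24.  20.] [747. -37.  75.]
caliper 0.71 [263. 286.  52.  53.] [345. 142.  71.]
```

View pics/a_side.png

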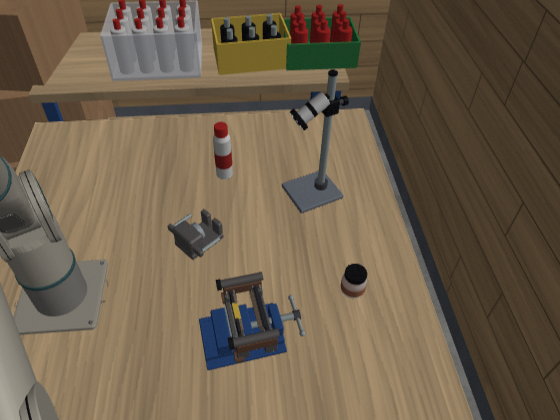

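View pics/a_top.png

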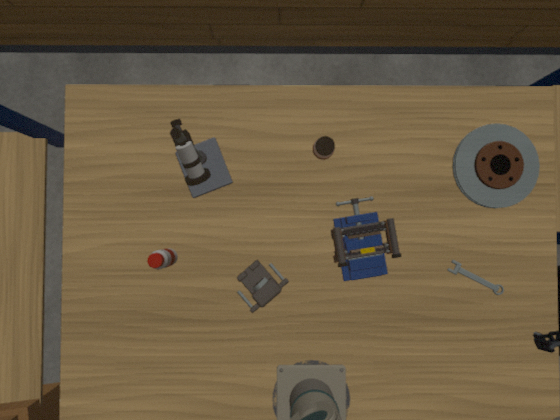

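The side view shows the carrier at about (250,320) with the yellow mark at (237,312), and the stand at (320,140). The top view shows the mark at (368,251) and the camera head at (190,155). Next I'll measure these from the point clouds.

Run:
```python
import numpy as np, cv2
for n in ["side","top"]:
    z=np.load(f"/tmp/{n}.npz");W,c=z["W"],z["c"].astype(int)
    roi=(abs(W[...,0]-475)<90)&(abs(W[...,1]+145)<100)
    m=roi&(c[...,0]>120)&(c[...,1]>100)&(c[...,2]<60)&(W[...,2]>100)
    P=W[m];print(n,"yellow",m.sum(),np.nanmean(P,0).round(1),np.nanmin(P,0).round(),np.nanmax(P,0).round())
    if len(P)>5:
        (cx,cy),(w,h),a=cv2.minAreaRect(P[:,:2].astype(np.float32));print(" rect",cx,cy,w,h,a)
    blue=roi&(c[...,2]>c[...,0]+40)&(W[...,2]<40)&(W[...,2]>5)
    print(" blue",cv2.minAreaRect(W[blue][:,:2].astype(np.float32)))
    br=roi&(W[...,2]>122)&(W[...,2]<145)
    P=W[br][:,:2];
    print(" bridges",br.sum(),cv2.minAreaRect(P.astype(np.float32)))
    s=(W[...,0]>600)&(W[...,0]<900)&(W[...,1]>150)&(W[...,1]<500)
    pl=s&(W[...,2]>11)&(W[...,2]<22); print(" plate",pl.sum(),cv2.minAreaRect(W[pl][:,:2].astype(np.float32)))
    h=s&(W[...,2]>220)&(W[...,2]<435); P=W[h]; print(" head",h.sum())
    for lo in range(20,440,20):
        q=W[s&(W[...,2]>lo)&(W[...,2]<lo+20)]
        if len(q): print("  ",lo,len(q),np.median(q,0).round(),np.min(q,0).round(),np.max(q,0).round())
```

```text
side yellow 81 [ 447.3 -152.8  121.8] [ 439. -173.  116.] [ 456. -132.  128.]
 rect 447.53021240234375 -152.01504516601562 12.122235298156738 41.98274612426758 8.940078735351562
 blue ((462.21954345703125, -152.89344787597656), (176.78456115722656, 132.2412109375), 9.283872604370117)
 bridges 1060 ((470.8476257324219, -149.6820831298828), (110.37123107910156, 175.2057647705078), 9.616002082824707)
 plate 1239 ((703.8017578125, 293.55120849609375), (152.88389587402344, 195.67636108398438), 20.72846221923828)
 head 1385
   20 327 [703. 316.  22.] [605. 239.  20.] [773. 395.  40.]
   40 63 [719. 325.  44.] [702. 311.  40.] [741. 347.  59.]
   60 35 [720. 324.  69.] [710. 317.  61.] [731. 334.  80.]
   80 35 [719. 325.  90.] [711. 317.  80.] [729. 334. 100.]
   100 38 [719. 326. 109.] [710. 319. 100.] [731. 335. 119.]
   120 39 [718. 324. 131.] [711. 320. 121.] [732. 333. 140.]
   140 40 [720. 324. 148.] [710. 317. 140.] [731. 341. 159.]
   160 42 [719. 324. 171.] [710. 318. 160.] [732. 339. 180.]
   180 39 [720. 324. 190.] [710. 317. 181.] [730. 332. 200.]
   200 47 [719. 325. 211.] [71
[... 1619 characters left out ...]
8. 322. 145.] [728. 324. 157.]
   160 3 [724. 323. 174.] [722. 322. 169.] [728. 323. 178.]
   180 2 [726. 323. 190.] [724. 323. 188.] [728. 323. 193.]
   200 1 [727. 323. 208.] [727. 323. 208.] [727. 323. 208.]
   280 8 [656. 284. 294.] [638. 280. 289.] [659. 330. 299.]
   300 119 [646. 289. 314.] [614. 269. 300.] [766. 359. 320.]
   320 502 [654. 306. 329.] [616. 272. 320.] [774. 362. 340.]
   340 392 [692. 320. 348.] [657. 298. 340.] [746. 354. 360.]
   360 53 [702. 324. 363.] [686. 314. 360.] [728. 338. 380.]
   380 19 [716. 326. 390.] [712. 322. 381.] [727. 337. 400.]
   400 70 [720. 331. 418.] [711. 321. 400.] [734. 344. 420.]
   420 32 [724. 334. 421.] [712. 323. 420.] [733. 343. 426.]
```

```bash
python3 -m crank '[[[0,0,-0.2,0,0,-1],[0,0,-0.2,0,0,-1],[0,0,-0.2,0,0,-1],[0,0,-0.2,0,0,-1],[0,0,-0.2,0,0,-1],[0,0,-0.2,0,0,-1],[0,0,-0.2,0,0,-1],[0,0,-0.2,0,0,-1],[0,0,-0.2,0,0,-1],[0,0,-0.2,0,0,-1],[0,0,-0.2,0,0,-1],[0,0,-0.2,0,0,-1]]]' 0 && python3 -m crank '[[[0,0,0,0,0,-0.8],[0.8,0.5,0,0,0,0],[0.9,0.6,0,0,0,0],[0.9,0.6,0,0,0,0],[0.9,0.6,0,0,0,0],[0.9,0.6,0,0,0,0],[0.9,0.6,0,0,0,0],[0.9,0.6,0,0,0,0],[0.9,0.6,0,0,0,0],[0.9,0.6,0,0,0,0],[0.8,0.5,0,0,0,0],[0,0,0,0,0,0]]]'
```

```text
clock: 1.9
eef_pos: [253.2, -597.2, 304.9]
tool_rot: [-3.138, -0.003, 1.717]
force: [-0.2, 0.3, -0.1]
width: 42.9
clock: 2.9
eef_pos: [362.0, -291.3, 304.8]
tool_rot: [-3.139, 0.005, 1.801]
force: [0.1, -0.2, 0.8]
width: 42.5
```

```bash
python3 -m crank '[[[0,0,0,0,0,0.6],[0.8,0.75,0,0,0,0],[0.8,0.75,0,0,0,0],[0.8,0.75,0,0,0,0],[0.8,0.75,0,0,0,0],[0.6,0.5,0,0,0,0],[0,0,0,0,0,0],[0,0,0,0,0,0]]]'
python3 - <<'E'
from h import *
im=ctrl.get_image("wrist");save(im,"w1.png");W=cloud(im);c=im["color"].astype(int)
np.savez("/tmp/w1",W=W,c=c);print("campos",-im["R"].T@im["t"],im["R"].round(2).tolist())
for q in ["worn_pad","other_pad","carrier"]:
    for r in ctrl.search_frame(q,im)[:2]: print(q,r["conf"],np.round(r["extent"]))
m=(c[...,0]>110)&(c[...,1]>90)&(c[...,2]<70)&(W[...,2]>112)&(W[...,2]<130)
print(m.sum(),np.nanmean(W[m],0))
if m.sum()>5: print(cv2.minAreaRect(W[m][:,:2].astype(np.float32)))
b=(W[...,2]>127)&(W[...,2]<140);print("bridge",cv2.minAreaRect(W[b][:,:2].astype(np.float32)))
print(ctrl.read_state()["eef_pos"],ctrl.read_state()["tool_rot"])
E
```

```text
clock: 3.57
eef_pos: [450.9, -157.9, 305.4]
tool_rot: [3.141, 0.01, 1.733]
force: [-0.9, -0.9, -0.7]
width: 42.6
campos [438.18196674 -76.3694096  447.28776379] [[0.99, 0.16, 0.0], [0.15, -0.93, 0.33], [0.05, -0.32, -0.94]]
worn_pad 0.89 [284. 162.  12. 118.]
worn_pad 0.51 [330. 162.  29. 117.]
other_pad 0.97 [333. 163.  28. 120.]
carrier 0.9 [312. 165. 196. 181.]
13 [ 447.04517939 -152.94311267  121.09769098]
((446.6957702636719, -151.54220581054688), (6.903244972229004, 41.000892639160156), 9.257624626159668)
bridge ((472.0348205566406, -146.71151733398438), (110.10245513916016, 176.8728485107422), 9.271565437316895)
[ 449.77555659 -159.77062033  305.29171532] [3.14141632 0.01022346 1.72861694]
```

View pics/w1.png

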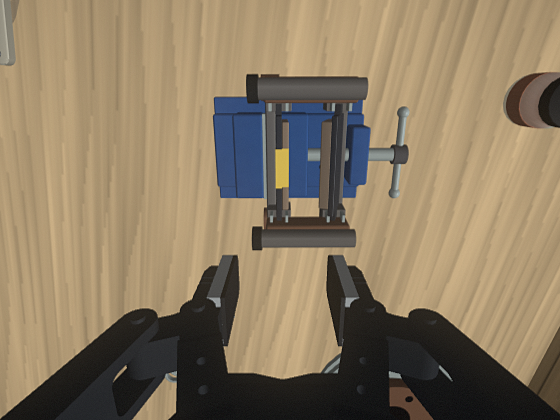

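The wrist view shows the yellow mark at (282,168) with the lining just to its right, and the fingers at (228,290) and (342,290). I'll get the pad's position from rays through the z=122 plane.

Run:
```python
from h import *
im=ctrl.get_image("wrist");W=cloud(im);c=im["color"].astype(int)
v,u=np.mgrid[0:420,0:560];K=im["camera_matrix"]
ray=np.stack([(u-K[0,2])/K[0,0],(v-K[1,2])/K[1,1],np.ones(u.shape)],-1)@im["R"]; o=-im["R"].T@im["t"]
X=o+ray*((122-o[2])/ray[...,2])[...,None]
a=np.radians(9.3);C=np.array([472,-147]);ex=np.array([np.cos(a),np.sin(a)]);ey=np.array([-ex[1],ex[0]])
lx=(X[...,:2]-C)@ex; ly=(X[...,:2]-C)@ey
m=(c[...,0]>130)&(c[...,1]>100)&(c[...,2]<110)&(c[...,0]-c[...,2]>70)&(abs(lx+28)<20)&(abs(ly)<40)
print("yellow",m.sum(),lx[m].min(),lx[m].max(),lx[m].mean(),ly[m].min(),ly[m].max(),ly[m].mean())
r=cv2.minAreaRect(np.c_[lx[m],ly[m]].astype(np.float32));print(r)
for y0 in (-12,35):
  row=np.argmin(abs(ly[:,283]-y0))
  for k in range(258,350,2):print((round(float(lx[row,k]),1),round(float((W[row,k,:2]-C)@ex),1),int(W[row,k,2]) if W[row,k,2]==W[row,k,2] else 0,c[row,k].tolist()),end=" ")
  print()
```

```text
yellow 514 -29.57782738541568 -16.613586157208132 -22.768174056687133 -19.81735874511546 20.16456915222018 0.6264880543750136
((-23.100074768066406, 0.1728668212890625), (12.905062675476074, 39.981563568115234), 0.10261847078800201)
(-48.2, -52.6, 65, [54, 78, 121]) (-46.2, -50.3, 65, [54, 78, 121]) (-44.1, -47.8, 66, [56, 80, 125]) (-42.1, -45.5, 63, [84, 100, 126]) (-40.1, -43.1, 65, [142, 149, 145]) (-38.0, -40.3, 73, [58, 55, 51]) (-36.0, -38.0, 73, [92, 89, 86]) (-34.0, -35.6, 74, [96, 92, 87]) (-31.9, -33.2, 74, [97, 93, 91]) (-29.9, -30.9, 73, [117, 111, 103]) (-27.8, -27.8, 122, [212, 182, 83]) (-25.8, -25.8, 124, [210, 181, 85]) (-23.8, -23.8, 122, [207, 179, 82]) (-21.7, -21.7, 116, [210, 181, 84]) (-19.7, -19.6, 118, [210, 180, 84]) (-17.6, -17.6, 117, [215, 185, 82]) (-15.6, -14.2, 60, [24, 57, 124]) (-13.6, -11.8, 60, [53, 77, 120]) (-11.5, -9.4, 61, [54, 78, 121]) (-9.5, -7.0, 61, [52, 78, 120]) (-7.5, -4.6, 61, [53, 79, 123]) (-5.4, -2.1, 60, [53, 77, 121]) (-3.4, 0.2, 61, [53, 78, 121]) (-1.3, 2.7, 61, [54, 79, 123]) (0.7, 5.1, 61, [53, 80, 126]) (2.7, 10.4, 25, [48, 
[... 1462 characters left out ...]
 (-0.2, 4.0, 62, [50, 77, 123]) (1.8, 6.5, 59, [56, 90, 145]) (3.7, 11.7, 23, [48, 75, 120]) (5.7, 14.3, 23, [52, 77, 123]) (7.6, 16.9, 22, [50, 77, 122]) (9.5, 19.3, 23, [48, 76, 120]) (11.5, 21.7, 25, [50, 76, 121]) (13.4, 24.5, 23, [47, 75, 122]) (15.4, 16.5, 112, [59, 59, 62]) (17.3, 18.3, 114, [100, 87, 75]) (19.3, 20.3, 113, [100, 87, 76]) (21.2, 22.4, 113, [102, 90, 79]) (23.2, 24.1, 115, [104, 91, 79]) (25.1, 25.4, 119, [94, 86, 78]) (27.0, 27.2, 121, [40, 41, 45]) (29.0, 29.1, 121, [48, 48, 50]) (30.9, 31.2, 120, [68, 69, 71]) (32.9, 35.5, 106, [53, 52, 55]) (34.8, 40.0, 92, [51, 52, 54]) (36.8, 46.5, 68, [102, 99, 95]) (38.7, 48.4, 70, [105, 102, 99]) (40.7, 58.0, 33, [25, 31, 50])
```

Run:
```python
from h import *
im=ctrl.get_image("wrist");W=cloud(im);c=im["color"].astype(int);s=ctrl.read_state()
R=Ro.from_euler("xyz",s["tool_rot"]).as_matrix();T=(W-s["eef_pos"])@R
print(im["camera_matrix"].round(1).tolist(),s["eef_pos"],s["tool_rot"],"cam in tool",R.T@(-im["R"].T@im["t"]-s["eef_pos"]))
for row in (260,275,290,310):
  print(row,[(k,*T[row,k].round(1)) for k in range(205,365,3) if T[row,k,2]<30])
```

```text
[[329.1, 0.0, 282.4], [0.0, 329.1, 203.8], [0.0, 0.0, 1.0]] [ 449.79947304 -159.71352497  305.30316152] [3.14128567 0.01011751 1.72841701] cam in tool [  81.02489497    0.74565212 -142.67245273]
260 [(220, np.float64(9.9), np.float64(-27.5), np.float64(-10.2)), (223, np.float64(10.3), np.float64(-26.0), np.float64(-10.9)), (226, np.float64(10.9), np.float64(-24.4), np.float64(-12.0)), (229, np.float64(10.2), np.float64(-23.3), np.float64(-10.8)), (232, np.float64(10.8), np.float64(-21.8), np.float64(-11.9)), (235, np.float64(10.2), np.float64(-20.6), np.float64(-10.8)), (328, np.float64(6.8), np.float64(22.1), np.float64(-4.5)), (331, np.float64(10.2), np.float64(22.4), np.float64(-10.8)), (334, np.float64(10.4), np.float64(23.7), np.float64(-11.0)), (337, np.float64(10.6), np.float64(25.0), np.float64(-11.4)), (340, np.float64(10.7), np.float64(26.3), np.float64(-11.7)), (343, np.float64(10.7), np.float64(27.6), np.float64(-11.6))]
275 [(205, np.float64(7.0), np.float64(-32.6), np.float64(-18.2)), (208, np.float64(6.5), np.float64(-31.6), np.float64(-17.3)), (211, np.float64(6.7), n
[... 3561 characters left out ...]
), np.float64(-20.0)), (334, np.float64(-4.2), np.float64(22.1), np.float64(-27.1)), (337, np.float64(1.1), np.float64(21.9), np.float64(-34.4)), (340, np.float64(4.3), np.float64(22.2), np.float64(-38.6)), (343, np.float64(4.7), np.float64(23.2), np.float64(-39.2)), (346, np.float64(6.7), np.float64(23.7), np.float64(-42.0)), (349, np.float64(11.3), np.float64(23.3), np.float64(-48.2)), (352, np.float64(11.8), np.float64(24.1), np.float64(-48.9)), (355, np.float64(10.8), np.float64(25.5), np.float64(-47.5)), (358, np.float64(12.3), np.float64(26.0), np.float64(-49.5)), (361, np.float64(10.9), np.float64(27.5), np.float64(-47.7)), (364, np.float64(10.7), np.float64(28.6), np.float64(-47.3))]
```

```bash
python3 -m crank '[[[0.31,0,0.4,0,0.1,0],[0,0,0.7,0,0,0],[0,0,0.8,0,0,0],[0,0,0.8,0,0,0],[0,0,0.8,0,0,0],[0,0,0.7,0,0,0],[0,0,0.5,0,0,0],[0,0,0,0,0,0],[0,0,0,0,0,0]]]' 0.2
python3 - <<'E'
from h import *
im=ctrl.get_image("wrist");save(im,"w2.png");W=cloud(im);c=im["color"].astype(int);s=ctrl.read_state()
R=Ro.from_euler("xyz",s["tool_rot"]).as_matrix();T=(W-s["eef_pos"])@R
print(s["eef_pos"],s["tool_rot"],s["width"])
f=T[...,2]<-5; g=f&(abs(T[...,1])<30)&(abs(T[...,0])<8)&(T[...,2]>-30)
print("fingers",T[g&(T[...,1]<0)][:,1].max(),T[g&(T[...,1]>0)][:,1].min())
m=(c[...,0]>110)&(c[...,0]-c[...,2]>60)&(abs(T[...,1])<20)&(W[...,2]>112)&(W[...,2]<127)
P=T[m];print(m.sum(),P.min(0).round(1),P.max(0).round(1),cv2.minAreaRect(P[:,:2].astype(np.float32)))
o=(W[...,2]>105)&(W[...,2]<127)&(abs(T[...,0])<35)&(T[...,1]>20)&(T[...,1]<80)
P=T[o];print("other",len(P),P.min(0).round(1),P.max(0).round(1))
E
```

```text
clock: 4.62
eef_pos: [447.6, -159.9, 160.5]
tool_rot: [3.137, 0.005, 1.712]
force: [0.6, 0.6, -0.6]
width: 34.5
[ 447.60559974 -160.07534028  160.76674359] [3.13718078 0.00524472 1.71158351] 34.13034213877496
fingers -16.109849027529314 17.657684739800963
1399 [-15.3  -3.6  36.3] [96.9 19.9 46.8] ((41.63748550415039, 4.897499084472656), (112.58663177490234, 20.831478118896484), 4.6814703941345215)
other 2870 [-35.   41.7  37.5] [35.  62.6 55.1]
```

View pics/w2.png

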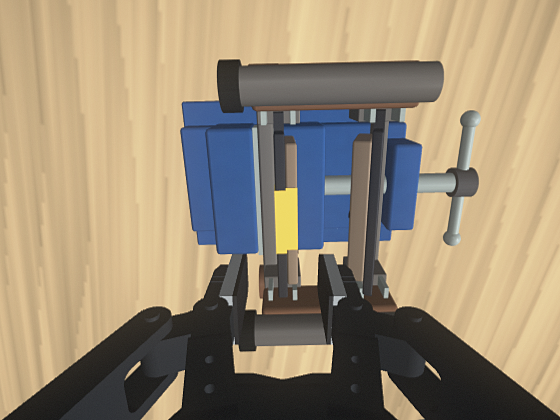

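The image shows the mark at (287,220) between the fingers at (240,280) and (323,280). The pad is turned about 1° and lies about 10 mm ahead of the fingers. I'll correct that and measure again.

```bash
cat > chk.py <<'E'
from h import *
im=ctrl.get_image("wrist");W=cloud(im);c=im["color"].astype(int);s=ctrl.read_state()
R=Ro.from_euler("xyz",s["tool_rot"]).as_matrix();T=(W-s["eef_pos"])@R
print(s["eef_pos"],s["tool_rot"],s["width"])
g=(abs(T[...,1])<30)&(abs(T[...,0])<8)&(T[...,2]>-30)&(T[...,2]<-5)
print("fingers",T[g&(T[...,1]<0)][:,1].max(),T[g&(T[...,1]>0)][:,1].min())
m=(c[...,0]>150)&(c[...,0]-c[...,2]>90)&(abs(T[...,1])<20)&(abs(T[...,0])<45)&(W[...,2]>112)&(W[...,2]<127)
n,l,st,_=cv2.connectedComponentsWithStats(m.astype(np.uint8));m=l==1+np.argmax(st[1:,4])
P=T[m];print(m.sum(),P.min(0).round(1),P.max(0).round(1),cv2.minAreaRect(P[:,:2].astype(np.float32)))
E
python3 -m crank '[[[0.3,0,0,0,0,-0.2],[0,0,0,0,0,0],[0,0,0,0,0,0]]]' && python3 chk.py
```

```text
clock: 4.92
eef_pos: [447.8, -151.4, 163.4]
tool_rot: [3.133, 0.008, 1.733]
force: [0.1, -0.5, 0.1]
width: 34.5
[ 447.89169856 -151.07998768  163.44421735] [3.13271933 0.00754916 1.73335657] 33.99052333441008
fingers -16.306755995006515 17.447784306151867
1303 [-21.   -5.3  38.6] [20.4  7.9 47.9] ((-0.2520713806152344, 1.1782660484313965), (13.130369186401367, 41.334068298339844), 89.39865112304688)
```

```bash
python3 -m crank '[[[0,0,0,0.08,0.07,0],[0,0.02,0,0,0,0],[0,0,0.3,0,0,0],[0,0,0.3,0,0,0],[0,0,0.3,0,0,0],[0,0,0.3,0,0,0],[0,0,0.3,0,0,0],[0,0,0,0,0,0]]]' && python3 chk.py
```

```text
clock: 5.63
eef_pos: [449.3, -151.5, 114.8]
tool_rot: [3.14, 0.001, 1.733]
force: [-0.4, 0.2, 0.2]
width: 34.6
[ 449.51167122 -151.50791927  115.31824237] [3.13957186e+00 1.03452657e-03 1.73293309e+00] 33.85008203017381
fingers -0.14148136025929176 17.420763275900033
2108 [-21.2  -6.5  -9. ] [21.   6.9 -0.1] ((-0.14693260192871094, 0.2008504867553711), (13.375415802001953, 42.200782775878906), 89.93567657470703)
```

```bash
python3 -m crank '[[[0,0,0.3,0,0,0],[0,-0.01,0.3,0,0,0],[0,0,0.25,0,0,0],[0,0,0,0,0,0]]]' && python3 -m crank '[[[0,0,0,0,0,0],[0,0,0,0,0,0],[0,0,0,0,0,0]]]' 0.5 && python3 -m crank '[[[0,0,0,0,0,0],[0,0,0,0,0,0],[0,0,0,0,0,0]]]' 0.6 && python3 -m crank '[[[0,0,0,0,0,0],[0,0,0,0,0,0],[0,0,0,0,0,0]]]' 0.66
```

```text
clock: 6.02
eef_pos: [449.5, -151.5, 87.2]
tool_rot: [3.139, 0.001, 1.733]
force: [0.5, 0.1, 0.0]
width: 34.1
clock: 6.27
eef_pos: [449.3, -151.3, 86.6]
tool_rot: [3.14, 0.001, 1.733]
force: [0.5, 0.0, -0.5]
width: 21.1
clock: 6.52
eef_pos: [449.9, -151.5, 87.4]
tool_rot: [3.138, 0.001, 1.733]
force: [-0.3, -0.0, -0.5]
width: 17.1
clock: 6.77
eef_pos: [449.8, -151.7, 87.8]
tool_rot: [3.138, 0.002, 1.733]
force: [-0.2, -0.1, 0.1]
width: 14.7
```

```bash
python3 -m crank '[[[0,0,0,0,0,0],[0,0,0,0,0,0],[0,0,0,0,0,0]]]' 0.7 && python3 -m crank '[[[0,0,0,0,0,0],[0,0,0,0,0,0],[0,0,0,0,0,0]]]' 0.74 && python3 -m crank '[[[0,0,0,0,0,0],[0,0,0,0,0,0],[0,0,0,0,0,0]]]' 0.8 && python3 -m crank '[[[0,0,0,0,0,0],[0,0,0,0,0,0],[0,0,0,0,0,0]]]' 0.9
```

```text
clock: 7.02
eef_pos: [449.5, -151.8, 87.8]
tool_rot: [3.139, 0.002, 1.733]
force: [-0.6, 0.4, -0.3]
width: 13.1
clock: 7.27
eef_pos: [449.5, -151.8, 87.9]
tool_rot: [3.139, 0.002, 1.733]
force: [-1.3, -0.9, 0.5]
width: 12.1
clock: 7.52
eef_pos: [449.5, -151.8, 87.9]
tool_rot: [3.139, 0.002, 1.733]
force: [-0.8, -0.6, 0.6]
width: 12.1
clock: 7.77
eef_pos: [449.5, -151.8, 87.9]
tool_rot: [3.139, 0.002, 1.733]
force: [-0.7, 0.1, 0.7]
width: 12.2
```

```bash
python3 -m crank '[[[0,0,-0.1,0,0,0],[0,0,-0.1,0,0,0],[0,0,-0.15,0,0,0],[0,0,-0.2,0,0,0]]]' 1 && python3 -m crank '[[[0,0,-0.2,0,0,0],[0,0,-0.2,0,0,0],[0,0,-0.2,0,0,0],[0,0,-0.2,0,0,0],[0,0,-0.2,0,0,0],[0,0,-0.2,0,0,0],[0,0,-0.2,0,0,0],[0,0,-0.2,0,0,0],[0,0,-0.2,0,0,0],[0,0,-0.2,0,0,0]]]' && python3 -m crank '[[[0,0,-0.6,0,0,0],[0,0,-0.8,0,0,0],[0,0,-0.8,0,0,0],[0,0,-0.8,0,0,0],[0,0,-0.8,0,0,0],[0,0,-0.8,0,0,0],[0,0,-0.4,0,0,0],[0,0,0,0,0,0],[0,0,0,0,0,0]]]'
python3 - <<'E'
from h import *
ims=[ctrl.get_image(n) for n in ("wrist","side")]
save(ims[0],"w3.png")
np.savez("/tmp/s3",W=cloud(ims[1]),c=ims[1]["color"])
s=ctrl.read_state();print(s["eef_pos"],s["tool_rot"],s["force"])
# stand pose: column + plate + head from side cloud
W=cloud(ims[1]);W2=np.load("/tmp/top.npz")["W"]
for W in (W,W2):
    col=W[(abs(W[...,0]-721)<16)&(abs(W[...,1]-327)<18)&(W[...,2]>60)&(W[...,2]<270)]
    print("col",col.mean(0),len(col))
    p=W[(W[...,2]>10)&(W[...,2]<21)&(W[...,0]>605)&(W[...,0]<790)&(W[...,1]>225)&(W[...,1]<410)]
    print("plate",cv2.minAreaRect(p[:,:2].astype(np.float32)),len(p))
E
```

```text
clock: 8.1
eef_pos: [448.2, -151.3, 104.0]
tool_rot: [-3.141, -0.0, 1.733]
force: [0.7, -1.0, -3.3]
width: 12.5
clock: 8.93
eef_pos: [448.0, -151.4, 171.5]
tool_rot: [3.141, 0.001, 1.733]
force: [-0.1, 0.2, -2.8]
width: 11.9
clock: 9.68
eef_pos: [445.6, -149.7, 331.8]
tool_rot: [-3.141, -0.001, 1.735]
force: [-0.0, 0.3, -3.2]
width: 12.2
[ 445.21132596 -149.55119164  330.89590685] [-3.13900662e+00 -2.13796806e-03  1.73570235e+00] [ 0.69263174  0.34328262 -4.00557129]
col [719.37210529 325.21615787 170.34135884] 427
plate ((698.04345703125, 307.8188781738281), (153.3313751220703, 163.31398010253906), 21.56608772277832) 1192
col [721.94820534 323.5941389  119.70262604] 36
plate ((697.764404296875, 320.90087890625), (173.1749267578125, 182.68150329589844), 88.42546081542969) 1128
```

View pics/w3.png

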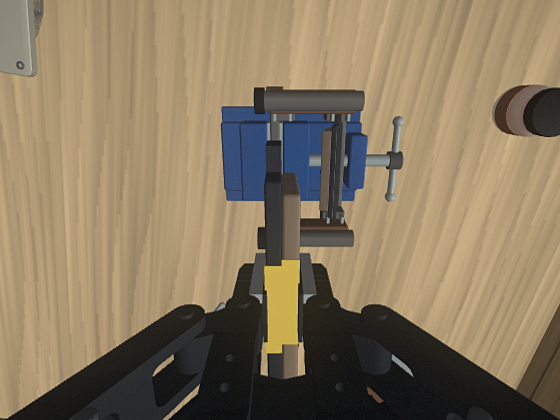

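The pad is held between the fingers, with its mark at (283,300), and is well clear of the carrier (load about 3 N). Next I'll fit the camera head.

Run:
```python
from h import *
from scipy.optimize import least_squares
D={n:ctrl.get_image(n) for n in ("side","top")}
out=[];Pw=[];Pa=[]
for n,im in D.items():
    W=cloud(im);c=im["color"].astype(int)
    x,y,z=W[...,0],W[...,1],W[...,2]
    g=(z>8)&(z<24)&(x>590)&(x<800)&(y>210)&(y<420)&((c.max(-1)-c.min(-1))<25)
    g=cv2.morphologyEx(g.astype(np.uint8),cv2.MORPH_OPEN,np.ones((3,3)))>0
    print(n,"plate",g.sum(),cv2.minAreaRect(W[g][:,:2].astype(np.float32)))
    h=(z>265)&(z<400)&(x>590)&(x<790)&(y>230)&(y<400)&(np.hypot(x-722,y-331)>30)
    w=h&(c.min(-1)>110)&((c.max(-1)-c.min(-1))<40)
    print(n,"head",h.sum(),"white",w.sum()); Pw.append(W[w]);Pa.append(W[h])
    v,u=np.where(h);cr=im["color"][v.min()-15:v.max()+25,u.min()-15:u.max()+25]
    out.append(cv2.resize(cr,(390,400),interpolation=cv2.INTER_NEAREST))
cv2.imwrite("pics/head.png",np.hstack(out)[:,:,::-1])
def ax(ps): return np.array([np.cos(np.pi/6)*np.cos(ps),np.cos(np.pi/6)*np.sin(ps),.5])
for k,(P,A) in {"side":(Pw[0],Pa[0]),"top":(Pw[1],Pa[1]),"both":(np.vstack(Pw),np.vstack(Pa))}.items():
    def res(p):
        a=ax(p[3]);d=P-p[:3];t=d@a
        return np.r_[np.linalg.norm(d-t[:,None]*a,axis=1)-21,(p[:3]-P.mean(0))@a*1.]
    r=least_squares(res,np.r_[P.mean(0)-[0,0,15],.35],loss="soft_l1",f_scale=3)
    a=ax(r.x[3]);t=(A-r.x[:3])@a;rad=np.linalg.norm(A-r.x[:3]-t[:,None]*a,axis=1);tt=t[rad<38]
    for lo in (np.percentile(tt,1.5),np.percentile(tt,4)): print(k,"yaw",np.degrees(r.x[3]).round(1),"lens",(r.x[:3]+lo*a).round(1),"focus",(r.x[:3]+(lo-150)*a).round(1))
    l=r.x[:3];print("  perp offset of column(722,331) to axis plane",round(float(np.cross(a[:2]/.866,np.array([722,331])-l[:2])),1), "tcost",r.cost/len(P))
```

```text
side plate 1276 ((692.5936279296875, 318.4871826171875), (149.1555633544922, 130.85922241210938), 21.433408737182617)
side head 698 white 317
top plate 1144 ((695.3140869140625, 322.9185791015625), (150.37796020507812, 128.48260498046875), 21.708040237426758)
top head 809 white 0
side yaw 21.1 lens [628.8 297.2 299.8] focus [507.6 250.5 224.8]
side yaw 21.1 lens [629.8 297.6 300.5] focus [508.6 250.9 225.5]
  perp offset of column(722,331) to axis plane -2.0 tcost 2.208060932804191<stdin>:25: DeprecationWarning: Arrays of 2-dimensional vectors are deprecated. Use arrays of 3-dimensional vectors instead. (deprecated in NumPy 2.0)
<stdin>:22: RuntimeWarning: Mean of empty slice.
  ret = um.true_divide(
Traceback (most recent call last):
ValueError: Initial guess is outside of provided bounds
```

View pics/head.png

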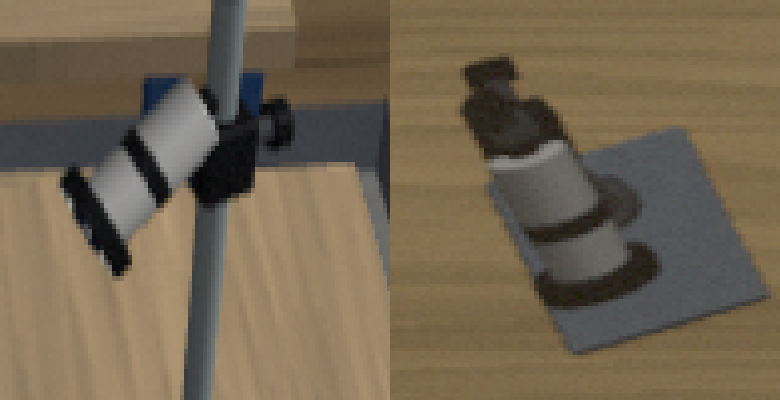

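The crop shows the camera head tilted down to the left in the side view and its base plate in the top view. The plate's yaw is about 21.5°, the head fit gives 21.1°, and the focus comes out near (508, 249, 225). I'll carry the pad over at height.

```bash
python3 -m crank '[[[0.3,0.05,0,0,0,0],[0.6,0.1,0,0,0,0],[0.8,0.15,0,0,0,0],[0.8,0.15,0,0,0,0],[0.8,0.15,0,0,0,0],[0.8,0.15,0,0,0,0],[0.8,0.15,0,0,0,0],[0.8,0.15,0,0,0,0],[0.8,0.15,0,0,0,0],[0.8,0.15,0,0,0,0],[0.8,0.15,0,0,0,0],[0.8,0.15,0,0,0,0]]]' && python3 -m crank '[[[0.8,0.15,0,0,0,0],[0.8,0.15,0,0,0,0],[0.8,0.15,0,0,0,0],[0.6,0.1,0,0,0,0],[0.3,0.05,0,0,0,0],[0,0,0,0,0,-0.7],[0,0,0,0,0,-0.7],[0,0,0,0,0,-0.5],[0,0,0,0,0,0],[0,0,0,0,0,0]]]'
```

```text
clock: 10.88
eef_pos: [442.7, 134.3, 320.8]
tool_rot: [-3.116, -0.009, 1.727]
force: [0.7, -0.4, -3.1]
width: 12.1
clock: 11.72
eef_pos: [434.6, 250.0, 313.9]
tool_rot: [-3.102, -0.02, 1.95]
force: [-0.8, 0.1, -3.0]
width: 12.1
```

Now tilt by 30°, then work out the remaining move.

```bash
python3 -m crank '[[[0,0,0,-0.7,0,0],[0,0,0,-0.8,0,0],[0,0,0,-0.8,0,0],[0,0,0,-0.8,0,0],[0,0,0,-0.8,0,0],[0,0,0,-0.6,0,0],[0,0,0,0,0,0],[0,0,0,0,0,0]]]'
cat > rem.py <<'E'
from h import *
F=np.array([508,249,225.]);ps=np.radians(21.5)
c,s_=np.cos(ps),np.sin(ps);a=np.array([.866*c,.866*s_,.5]);b=np.array([-s_,c,0]);zt=np.cross(b,a)
G=np.c_[b,a,zt];s=ctrl.read_state();R=Ro.from_euler("xyz",s["tool_rot"]).as_matrix()
tgt=F+12.1*zt;d=tgt-s["eef_pos"]
print("pos",s["eef_pos"].round(1),"tgt",tgt.round(1),"qpos",s["qpos"].round(2))
print("shift units",(R.T@d/30).round(2),"after-turn shift",(G.T@d/30).round(2),"turn units",(np.degrees(Ro.from_matrix(R.T@G).as_rotvec())/6).round(2))
E
python3 rem.py
```

```text
clock: 12.38
eef_pos: [432.4, 244.9, 310.6]
tool_rot: [2.7, -0.023, 1.932]
force: [0.6, 0.8, -2.9]
width: 12.1
pos [432.4 244.9 310.6] tgt [513.6 251.2 214.5] qpos [-0.12  0.16 -0.6   2.19  0.51  0.44 -0.76]
shift units [-0.83  1.    3.99] after-turn shift [-0.8   0.65  4.07] turn units [-0.78 -0.13 -0.23]
```

```bash
python3 -m crank '[[[0,0,0.2,-0.4,-0.06,-0.1],[0,0,0.4,-0.4,-0.06,-0.1],[-0.1,0.1,0.5,0,0,0],[-0.1,0.1,0.5,0,0,0],[-0.1,0.1,0.5,0,0,0],[-0.1,0.1,0.5,0,0,0],[-0.1,0.1,0.5,0,0,0],[-0.1,0.1,0.4,0,0,0],[-0.1,0.05,0.3,0,0,0],[0,0,0.1,0,0,0],[0,0,0,0,0,0],[0,0,0,0,0,0]]]'; python3 rem.py
```

```text
clock: 13.38
eef_pos: [531.4, 254.0, 217.7]
tool_rot: [2.614, -0.001, 1.916]
force: [-0.7, -0.2, -3.1]
width: 12.1
pos [531.4 254.  217.7] tgt [513.6 251.2 214.5] qpos [-0.31  0.42 -0.33  2.2   1.51  0.25 -1.67]
shift units [ 0.11 -0.56 -0.2 ] after-turn shift [ 0.13 -0.56 -0.2 ] turn units [ 0.04  0.14 -0.25]
```

```bash
python3 -m crank '[[[0,-0.2,-0.1,0,0.05,-0.1],[0.05,-0.2,-0.1,0,0.05,-0.1],[0.05,-0.1,0,0,0,0],[0,0,0,0,0,0],[0,0,0,0,0,0],[0,0,0,0,0,0]]]'; python3 rem.py
```

```text
clock: 13.88
eef_pos: [519.8, 252.5, 217.5]
tool_rot: [2.608, 0.0, 1.935]
force: [-0.1, -0.1, -3.3]
width: 12.0
pos [519.8 252.5 217.5] tgt [513.6 251.2 214.5] qpos [-0.29  0.41 -0.36  2.23  1.61  0.26 -1.77]
shift units [ 0.03 -0.23 -0.02] after-turn shift [ 0.03 -0.23 -0.02] turn units [ 0.09  0.06 -0.09]
```

```bash
python3 -m crank '[[[0,-0.2,0,0.05,0,-0.05],[0,0,0,0,0,0],[0,0,0,0,0,0],[0,0,0,0,0,0],[0,0,0,0,0,0],[0,0,0,0,0,0]]]'; python3 rem.py
python3 - <<'E'
from h import *
for n in ("side","wrist"):
    im=ctrl.get_image(n);W=cloud(im);c=im["color"].astype(int);s=ctrl.read_state()
    if n=="side": cv2.imwrite("pics/fin.png",cv2.resize(im["color"][60:260,180:400],None,fx=3,fy=3,interpolation=cv2.INTER_CUBIC)[:,:,::-1])
    R=Ro.from_euler("xyz",s["tool_rot"]).as_matrix();T=(W-s["eef_pos"])@R
    m=(abs(T[...,0])<70)&(abs(T[...,1])<14)&(T[...,2]>-40)&(T[...,2]<30)&((abs(T[...,0])>16))
    P=T[m];print(n,m.sum(),np.percentile(P,2,0).round(1),np.percentile(P,98,0).round(1))
    for q in ("worn_pad","other_pad","lens","spray_can","grease_tub","caliper"):
        for r in ctrl.search_frame(q,im)[:1]: print(q,round(r["conf"],2),np.round(r["extent"]))
save(im,"w4.png")
E
```

```text
clock: 14.38
eef_pos: [515.8, 250.9, 215.1]
tool_rot: [2.612, 0.003, 1.939]
force: [-0.1, -0.4, -3.5]
width: 12.0
pos [515.8 250.9 215.1] tgt [513.6 251.2 214.5] qpos [-0.29  0.41 -0.37  2.24  1.63  0.26 -1.78]
shift units [ 0.04 -0.06 -0.02] after-turn shift [ 0.04 -0.06 -0.02] turn units [ 0.06  0.06 -0.04]
side 133 [-63.3  -6.  -38.2] [27.3  6.8  2.8]
worn_pad 0.72 [254. 157.  25.  31.]
other_pad 0.7 [259. 308.  18.  42.]
lens 0.57 [320. 111.  62.  39.]
spray_can 0.87 [222. 159.  16.  38.]
grease_tub 0.69 [318. 142.  72. 147.]
caliper 0.87 [196. 236.  58.  50.]
wrist 5111 [-34.3  -5.8 -34.8] [62.2  6.7 -5.3]
worn_pad 0.83 [282. 260.  35. 239.]
lens 0.7 [284. 260.  34. 238.]
spray_can 0.63 [419. 197. 282. 189.]
caliper 0.67 [557. 265.   7.  56.]
```

View pics/fin.png

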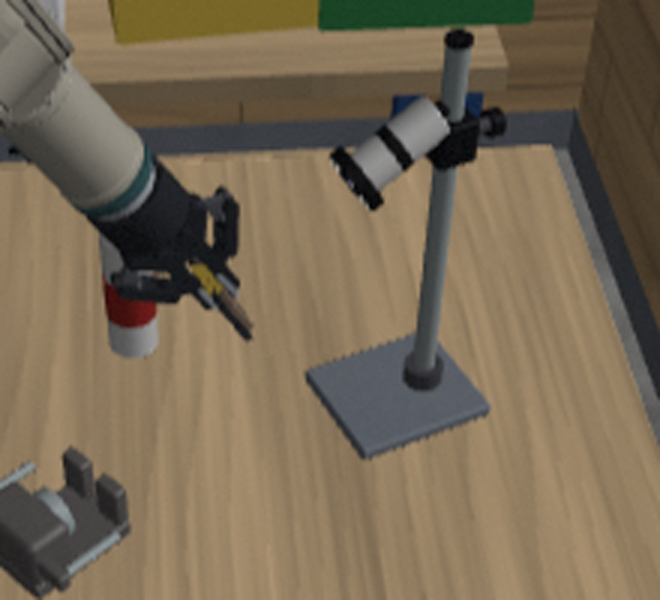

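View pics/w4.png

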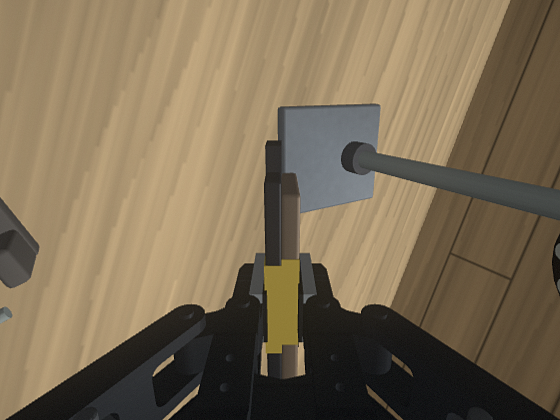

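The mark is still at (283,300), so the pad hasn't slipped. The lining faces the camera head, the pose is about 2 mm and under 1° from target, and nothing else has moved. I'll hand it in.

```bash
python3 -m crank '[[[0,0,0,0,0,0],[0,0,0,0,0,0],[0,0,0,0,0,0],[0,0,0,0,0,0]]]'; python3 rem.py; python3 -c "
from cell import ctrl
print(abs(ctrl.read_state()['qd']).max(),ctrl.finish_job())"
```

```text
clock: 15.42
eef_pos: [515.7, 250.9, 215.1]
tool_rot: [2.612, 0.003, 1.939]
force: [0.6, -0.9, -4.4]
width: 12.3
pos [515.7 250.9 215.1] tgt [513.6 251.2 214.5] qpos [-0.29  0.41 -0.37  2.24  1.63  0.26 -1.78]
shift units [ 0.04 -0.06 -0.02] after-turn shift [ 0.04 -0.06 -0.02] turn units [ 0.06  0.06 -0.04]
the job is handed in; nothing more can be done
0.001511809843626038 None
```

I pinched the yellow-marked pad, drew it straight up out of the carrier, carried it over at height and tilted it 30° in front of the camera. I handed it in at about 15.4 s with the arm still holding it; no verdict was reported.

**Last checks**
- **Pose:** the pad centre, worked out from the arm's pose, is about 2 mm from my estimate of the focus and within 1° of square and level. The lining faces the lens and the yellow edge is uppermost.
- **Focus estimate:** I took (508, 249, 225) mm and a stand yaw of 21.5°. The base plate gave 21.4–21.7° and the camera head fit 21.1°. The fit on the top view failed, so the focus height rests on the side view alone.
- **Holding:** the arm was still (joint speeds under 0.002 rad/s), and the wrist carried 3–4 N, the pad's weight. The mark sat at the same place in the wrist picture after the lift and at the end, so the pad had not slipped.
- **Grip force:** I could not measure it directly. I closed the fingers in small steps, and the grip force is fixed at half the maximum (60 N), right at the limit you gave.
- **Rest of the bench:** the other pad, the caliper and the can's column were found where they had been at the start, to within 1–2 pixels. The can's box came out lower and shorter because the gripper hides its top. In that last side picture the network took the stand for the tub, and the tub is outside the crop I viewed. I have no final check on it, though the arm never went near it.

**Disagreement:** I measured about 33 mm between the two linings, not the 39 mm given, and went by the pictures. The pad came out with no sign of a snag.

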